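# Set and clamp the pellet hopper's slide gate

### The job

Set the pellet hopper for the next dispensing run: unscrew its winged clamp knob until the slide gate is free, pull the stiff gate out by its upright black grip until the red pointer stands at the black line of the yellow set-point rider, then screw the knob tight again so that the gate is clamped there. Leave the glass beaker standing under the outlet, and let go of everything.

Things in the scene. Friction and masses are not known exactly. Their poses are not given: they have to be found in the camera images.
- hopper: fixed pellet hopper: round steel funnel (115 mm across, rim 218 mm above the underside) over a gate frame 80 mm wide with two aluminium rails, on a grey base plate 104 x 236 mm. Origin: on the funnel's axis at the underside of the feet; z up. The gate slides out along -y of this frame; pointer and rider are on the -x side (toward the robot). The clamp bridge with the knob is at y = -0.150 (top z = 0.130)
- gate: flat steel gate plate, 54 mm wide, 3 mm thick, sliding between the rails along -y of the hopper's frame. Origin: on the hopper's origin when fully shut, so its offset along -y is the opening; travel 70 mm, starts 0 to 12 mm open. Sliding friction 8 N, stays where left; arm and fingers give 2 to 3 mm under that pull, so check the pointer. With the clamp tight it is held by 20 N or more besides
- gate_grip (a point): centre of the gate's upright black grip: a plate 44 mm wide (along x of the gate's frame), 12 mm thick (along y), of which the 54 mm above the gate plate are free; this point is 17 mm below its top edge and 37 mm above the steel foot plate under it. Axes as the hopper's. Pinch it across its thickness from above; 75 mm or more beyond the clamp knob
- gate_pointer (a point): reading edge of the gate's red pointer (3 mm wide blade on the front rail's side of the gate, moves with the gate). Axes as the hopper's
- rider: yellow set-point rider, 12 mm wide, with a black line, fixed on the front rail below the path of the pointer; its place along the rail differs from run to run (30 to 50 mm of gate opening). Origin: on its black line, at the pointer's height. Axes as the hopper's: the pointer stands at the rider when its y in this frame is 0; until the gate is pulled it is positive
- lock_knob (a joint): angle of the winged clamp knob, in rad: 0 = fully backed off, grows as it is screwed tight (clockwise seen from above), stop at 1.4. Below 0.75 the screw's foot is clear of the gate; it then presses, with 10 N at about 0.97 and 30 N at the stop. Starts tight, at 1.15 to 1.35. It stays where it is left; turning takes about 0.2 N m
- knob_grip (a point): grip point of the clamp knob, on its vertical axis, 14 mm below the top of the wing and 25 mm above the crossbar. The wing is a bar 46 mm long, 10 mm thick and about 30 mm high; its length is this point's y axis and the point turns with it. At joint value 0.65 the wing lies along the hopper's y axis
- clamp_foot: the screw's small brass foot under the crossbar, which presses on the gate plate; it goes down 2.5 mm per rad of the knob. Not to be handled
- beaker: glass beaker, 54 mm across and 68 mm tall, standing on the hopper's base plate under the outlet. Origin: centre of its underside. Not to be handled

How it is judged:
On the way, in this order (a step that is already met when the one before it is completed fails the run):
1. the clamp knob is unscrewed until its foot is clear of the gate (value of joint lock_knob below 0.7 rad), for 0.2 s.
2. the gate is pulled out until its pointer stands at the rider, within 4 mm (y of gate_pointer in the frame of rider between -0.004 and 0.004 m), for 0.2 s.
At the end, for the whole second after the job is handed in: the gate's pointer is within 4 mm of the rider's line, the clamp foot presses on the gate with more than 10 N (the knob turned to about 1.0 or more), the gate is at rest, and the beaker stands upright with its centre within 20 mm of the funnel's axis (all of step 2 and contact force between clamp_foot and gate above 10 N and linear speed of gate below 0.005 m/s and angle between beaker's own z axis and vertical below 0.1 rad and horizontal distance between beaker and hopper below 0.02 m); the robot touches nothing.
It fails at once if the beaker under the outlet is pushed away or tipped (distance of beaker from where it was at the start of the episode above 0.02 m or angle between beaker's own z axis and vertical above 0.3 rad).
It also fails if it takes over 67 s, if anything falls off the work surface, if the arm or the gripper's body presses on something with over 40 N, if the wrist force passes 120 N, or if a joint passes its speed limit or range.

### The arm

A 7-joint arm with a two-finger parallel gripper is mounted at the origin on a cart in front of the work surface, level with it; the furniture and walls round the work are solid. World frame = base frame: x ahead of the robot, y to its left, z up, the work surface at z = 0. Lengths are in m, angles in rad, forces in N, time in s.
With the tool pointing down it reaches from about 0.425 to 0.925 m from the base axis. Payload 6.8 kg.
Tool frame: the origin (TCP) lies on the centre line of the jaws, within the pads' length; the fingertips stand 14 mm ahead of it and the grasp point (between the pads) lies 5 mm behind it (r.tips_ahead is the distance from the TCP to the fingertips, in m); z points along the fingers, y is the line along which they close (so a half turn about z gives the same grasp; the last joint's range is limited). The gripper opens to 85 mm and grips with 20 to 120 N. Pads are 22 mm wide; open, the fingers measure 114 mm over their backs; the gripper's body (76 mm by 85 mm) begins 54 mm behind the grasp point. The pads swing forward as they close: fully open they stand 13 mm farther back than shut.
Start: joints at [-1.235, 0.477, 0.022, 1.555, -0.011, 1.109, -0.083], TCP at [0.29, 0.61, 0.217] pointing down, gripper open.
Joint ranges: [-2.96, 2.96], [-0.34, 2.1], [-1.41, 1.46], [0.24, 2.44], [-1.37, 4.51], [0.17, 1.92], [-2.96, 2.96]. Speed limits (rad/s): [2.39, 2.39, 3.14, 3.14, 3.14, 3.14, 3.14].

### API

Orientations are given as a rotation vector (axis times angle).
In Python, from bench import r, eyes gives the robot as it stands.
- The arm moves only by the tool step_arm, never from a script. Its argument "rows" is a list of rows, each a list of 6 numbers: the shift along the world's x, y, z in units of 60 cm (1.0 is 60 cm), then the turn, a rotation vector about the world's x, y, z in units of pi rad (1.0 is pi rad). In form: [[x, y, z, rx, ry, rz], ...]. A call has 1 to 5 rows; each row is the pose to reach, as a shift and turn from the pose commanded when the call began, turning the shorter way round; what a row does not reach only later rows make up. A row lasts 1/12 s, in which the tool goes at most 41.7 mm and 7.16 degrees, less where a joint would pass 70% of its speed; a pose out of reach is approached as far as the arm can. A call with a number of a shift or a turn outside -1 to 1 is refused whole. A call with a gripper value outside its range is refused whole. "jaw" is the closure, from 0 (fully open) to 1 (shut), set as the call begins (left out, the last holds). The fingers move at their own pace and stop on an object; "squeeze" is the grip in N (left out, the last holds). Time passes only in rows, so rows that repeat a pose let the fingers close. It gives the time, the measured TCP pose, the force, the opening and the grip force at its end, in the units of the state.
- r.get_obs(): the state, without advancing time (a new reading comes with each control period).
- eyes.grab_frame(name): name is "scene" or "top" or "wrist"; returns the picture (420x560x3 uint8, red, green, blue); there is no depth.
- eyes.camera_info(name): a dict with "mtx" (3x3 intrinsics, pixels), "k1" (the pictures are not rectified: a ray, as slopes to the right and down, at radius r is drawn at 1 + k1 r^2 times it, then the intrinsics apply), "extrinsics" (4x4, takes a point from camera to world coordinates); the wrist camera has in their place "tool_from_camera" (4x4, takes a point from camera to tool coordinates, whose origin is the TCP and whose axes are the flange's). Camera axes: x right, y down, z forward; pixel columns grow to the right and rows downward; lengths in m; the calibration is good to about 2 mm. A picture is of the moment at which its call begins: read the wrist's pose just before it. camera_info takes no time and is no camera call.
- r.hand_in(): hands the job in; it is judged then, once.
The state is a dict: "clock": time; "joints": joint angles; "qvel": joint speeds; "tau": joint torques, N m; "tcp_pos": TCP position; "orientation": TCP orientation; "contact_force": force on the tool from outside, world axes, zero at the start; "moment": the same for the moment, N m; "grip_width": finger opening in m; "gripper_force": force on a finger pad.
Only numpy, scipy, OpenCV 4.12 (cv2) and the standard library are available. Lean on these libraries where they do the work, as an engineer would, in place of code of your own. Each camera call takes 0.05 s, during which the arm holds its last target. There are 200 camera calls.

## Working session

There is one attempt and no reset: what is moved stays moved. The work goes in short steps, Python scripts to look and compute and a tool call to move; the robot and the scene stay as the last step left them, time stands still between calls to the robot, and variables do not carry over. Pictures are saved under pics/ and viewed, at most 12 in all, crops included, and the job is handed in when it is done.

Besides the shell and the picture viewer there is one more tool, called after "Emit:" as name(argument=value, ...) on one line, values as JSON. step_arm: Moves the arm, as the interface text tells. Shifts and turns lie within -1 to 1; 1 stands for 60 cm of shift or pi rad of turn. Its arguments: {"type":"object","properties":{"rows":{"type":"array"},"jaw":{"type":"number"},"squeeze":{"type":"number"}},"required":["rows"]}

```bash
mkdir -p pics; ls; python3 - <<'E'
from bench import r, eyes
import cv2, numpy as np
o=r.get_obs(); print(o['clock'],o['tcp_pos'],o['orientation'],o['grip_width'])
for n in ('scene','top'):
    i=eyes.camera_info(n); print(n,np.round(i['mtx'],1).tolist(),i['k1'],np.round(i['extrinsics'],3).tolist())
    cv2.imwrite(f'pics/{n}0.png',eyes.grab_frame(n)[:,:,::-1])
print(eyes.camera_info('wrist'))
E
```

```text
pics
0.0 [0.28958034 0.60902712 0.21641182] [-6.91329736e-01 -3.06433105e+00  2.88272279e-03] 0.08504896746833106
scene [[478.5, 0.0, 277.7], [0.0, 478.5, 217.4], [0.0, 0.0, 1.0]] -0.0921572286996016 [[-0.646, -0.426, 0.633, 0.053], [-0.763, 0.385, -0.519, 0.517], [-0.023, -0.819, -0.574, 0.628], [0.0, 0.0, 0.0, 1.0]]
top [[406.8, 0.0, 280.8], [0.0, 406.8, 212.0], [0.0, 0.0, 1.0]] 0.028798203974063553 [[-0.003, -0.998, 0.068, 0.527], [-1.0, 0.002, -0.015, 0.085], [0.015, -0.068, -0.998, 0.978], [0.0, 0.0, 0.0, 1.0]]
{'mtx': array([[342.77009181,   0.        , 285.29750359],
       [  0.        , 342.77009181, 207.87954392],
       [  0.        ,   0.        ,   1.        ]]), 'k1': -0.027301600925447853, 'tool_from_camera': array([[ 1.01456846e-03, -9.53337705e-01, -3.01904274e-01,
         7.64234482e-02],
       [ 9.99999343e-01,  8.05889291e-04,  8.15765693e-04,
        -1.27989837e-04],
       [-5.34398772e-04, -3.01904903e-01,  9.53337896e-01,
        -1.55808176e-01],
       [ 0.00000000e+00,  0.00000000e+00,  0.00000000e+00,
         1.00000000e+00]])}
```

View pics/scene0.png

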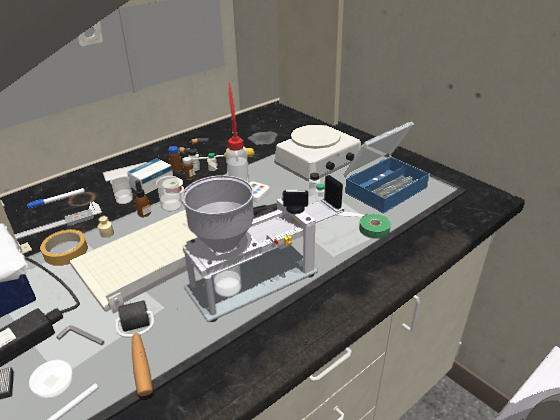

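View pics/top0.png

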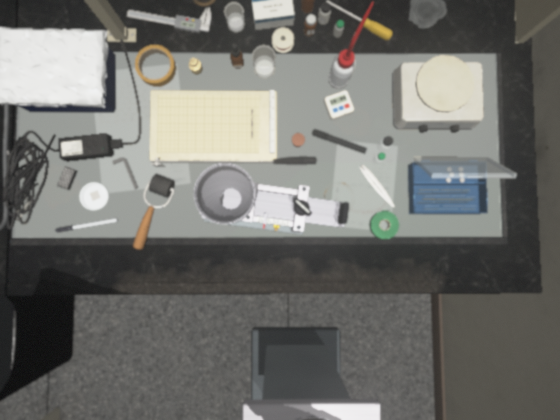

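The scene view shows the funnel at about (220,205), the knob at (295,198), the black grip at (333,192), the red pointer at (275,240) and the yellow rider at (288,240). In the top view the funnel is at (225,193), the knob at (302,207), the grip at (344,212) and the rider at (277,226). The gate slides toward world -y. Next I triangulate from colour masks.

```bash
cat > h.py <<'E'
import numpy as np, cv2
from bench import r, eyes
from scipy.spatial.transform import Rotation as R
def cam(n):
    i=eyes.camera_info(n)
    if n=='wrist':
        o=r.get_obs(); T=np.eye(4); T[:3,:3]=R.from_rotvec(o['orientation']).as_matrix(); T[:3,3]=o['tcp_pos']
        E=T@i['tool_from_camera']
    else: E=np.array(i['extrinsics'])
    return np.array(i['mtx']),i['k1'],E
def ray(c,p):
    K,k,E=c
    x=cv2.undistortPoints(np.array([[p]],float),K,np.array([k,0,0,0,0.]))[0,0]
    d=E[:3,:3]@np.r_[x,1]; return E[:3,3],d/np.linalg.norm(d)
def onplane(c,p,z):
    o,d=ray(c,p); return o+d*(z-o[2])/d[2]
def tri(c1,p1,c2,p2):
    o1,d1=ray(c1,p1);o2,d2=ray(c2,p2)
    s=np.linalg.lstsq(np.c_[d1,-d2],o2-o1,rcond=None)[0]
    a=o1+d1*s[0];b=o2+d2*s[1]; return (a+b)/2,np.linalg.norm(a-b)
def proj(c,P):
    K,k,E=c; q=E[:3,:3].T@(np.array(P)-E[:3,3])
    return cv2.projectPoints(q[None],np.zeros(3),np.zeros(3),K,np.array([k,0,0,0,0.]))[0].ravel()
def blobs(img,lo,hi,amin=4,roi=None):
    m=cv2.inRange(cv2.cvtColor(img,cv2.COLOR_RGB2HSV),np.array(lo),np.array(hi))
    if roi: 
        z=np.zeros_like(m); a,b,c,d=roi; z[b:d,a:c]=m[b:d,a:c]; m=z
    n,l,s,ce=cv2.connectedComponentsWithStats(m)
    return [(s[i,4],np.round(ce[i],1).tolist(),s[i,:4].tolist()) for i in range(1,n) if s[i,4]>=amin]
E
python3 - <<'E'
from h import *
I={n:cv2.imread(f'pics/{n}0.png')[:,:,::-1].copy() for n in('scene','top')}
roi={'scene':(255,165,360,260),'top':(240,180,365,240)}
for n in I:
    for c,lo,hi in(('red',(0,120,80),(8,255,255)),('red2',(172,120,80),(180,255,255)),('yel',(20,120,100),(35,255,255)),('blk',(0,0,0),(180,255,45))):
        print(n,c,blobs(I[n],lo,hi,4,roi[n]))
a=I['scene'][165:260,255:360]; b=I['top'][175:240,190:360]
cv2.imwrite('pics/c1.png',cv2.resize(a,None,fx=6,fy=6,interpolation=2)[:,:,::-1])
cv2.imwrite('pics/c2.png',cv2.resize(b,None,fx=4.7,fy=4.7,interpolation=2)[:,:,::-1])
E
```

```text
scene red [(np.int32(5), [260.8, 186.4], [260, 186, 3, 2]), (np.int32(12), [275.8, 241.1], [274, 239, 4, 5])]
scene red2 []
scene yel [(np.int32(9), [292.8, 219.2], [291, 217, 5, 5]), (np.int32(56), [287.2, 240.2], [284, 236, 8, 9])]
scene blk [(np.int32(32), [329.6, 166.6], [326, 165, 8, 5]), (np.int32(21), [314.3, 177.6], [311, 176, 8, 4]), (np.int32(440), [332.9, 191.7], [325, 176, 17, 33]), (np.int32(441), [295.1, 200.7], [283, 191, 25, 23]), (np.int32(8), [260.0, 206.5], [257, 206, 7, 2]), (np.int32(4), [275.0, 208.5], [274, 208, 3, 2]), (np.int32(14), [257.0, 212.2], [255, 211, 6, 4])]
top red []
top red2 []
top yel [(np.int32(6), [276.0, 226.5], [275, 226, 3, 2])]
top blk []
```

View pics/c1.png

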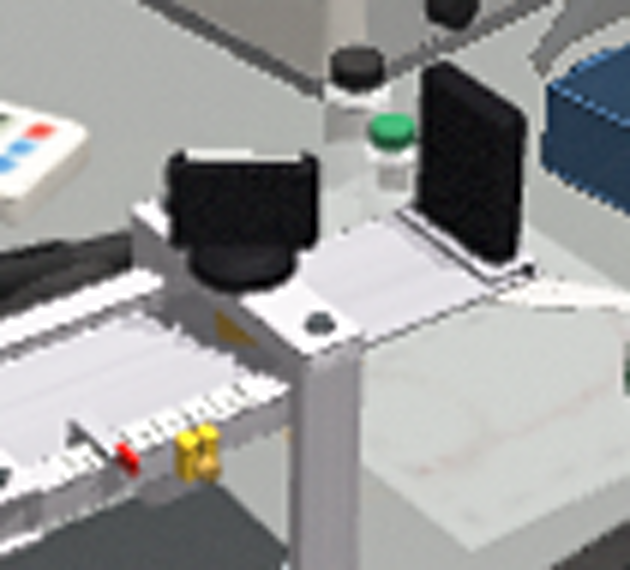

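View pics/c2.png

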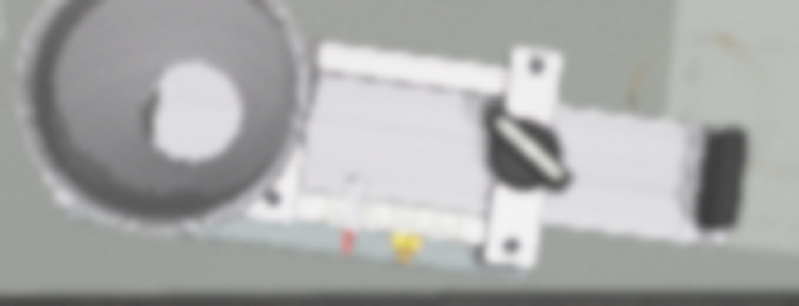

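Crop 1 shows the knob wing with its top edge at y≈155, the grip with its bottom at (515,262), the pointer at (127,458) and the rider line at (200,455). Crop 2 shows the bridge screws at (537,65) and (512,245), the wing stripe from (497,118) to (560,175), and the grip at (722,180).

```bash
python3 - <<'E'
from h import *
s,t=cam('scene'),cam('top')
T=lambda x,y:(x/4.7+190-.4,y/4.7+175-.4)
S=lambda x,y:(x/6+255-.4,y/6+165-.4)
A=onplane(t,T(537,65),.13);B=onplane(t,T(512,245),.13);print('screws',A,B)
ex=(A-B)[:2]/np.linalg.norm((A-B)[:2]);print('yaw from screws',np.arctan2(ex[1],ex[0]))
w=[onplane(t,T(*p),.169) for p in((497,118),(560,175))];print('wing',w,np.sum(w,0)/2,np.arctan2(*(w[0]-w[1])[1::-1]))
F=onplane(t,T(163,88),.218);print('funnel',F)
M=(A+B)/2;d=(F-M)[:2];print('dist',np.linalg.norm(d),'yaw',np.arctan2(d[1],d[0])-np.pi/2)
print('screw scene check',tri(s,S(320,322),t,T(512,245)))
for nm,a,b in(('gripTopFar',S(440,65),T(745,130)),('gripTopNear',S(520,110),T(740,230)),('pointer',S(127,458),T(348,242)),('rider',S(200,455),T(405,246))):
    print(nm,tri(s,a,t,b))
E
```

```text
screws [0.63433725 0.02372123 0.13      ] [0.55392522 0.03535262 0.13      ]
yaw from screws -0.14365110151875668
wing [array([0.60672621, 0.04371355, 0.169     ]), array([0.58237178, 0.01706027, 0.169     ])] [0.594549   0.03038691 0.169     ] 0.8304364343038687
funnel [0.61406452 0.17948479 0.218     ]
dist 0.1512669791027964 yaw -0.13215993936294224
screw scene check (array([0.5541478 , 0.0364119 , 0.13883234]), np.float64(0.0014810638650552014))
gripTopFar (array([ 0.60236934, -0.06133893,  0.16755015]), np.float64(0.0022857099218352617))
gripTopNear (array([ 0.56080991, -0.05665163,  0.17136658]), np.float64(0.005860070398147301))
pointer (array([0.55630682, 0.1091011 , 0.12452039]), np.float64(0.0021595171722821197))
rider (array([0.55463241, 0.08340471, 0.11326038]), np.float64(0.0015686029498775448))
```

Emit:
step_arm(rows=[[0.025,-0.048,0.028,0,0,-0.03],[0.05,-0.096,0.056,0,0,-0.06],[0.076,-0.145,0.084,0,0,-0.09],[0.101,-0.193,0.112,0,0,-0.12],[0.127,-0.241,0.14,0,0,-0.1486]], jaw=0.3)

```text
clock: 0.52
tcp_pos: [0.3663, 0.4633, 0.3017]
orientation: [-1.388, -2.818, 0.002]
contact_force: [1.7, 0.7, 0.5]
grip_width: 0.0596
gripper_force: 0.0
```

Emit:
step_arm(rows=[[0.025,-0.048,0,0,0,-0.03],[0.05,-0.096,0,0,0,-0.06],[0.076,-0.145,0,0,0,-0.09],[0.101,-0.193,0,0,0,-0.12],[0.127,-0.241,0,0,0,-0.1486]])

```text
clock: 0.93
tcp_pos: [0.4424, 0.3187, 0.3012]
orientation: [-2.002, -2.421, 0.001]
contact_force: [1.0, -0.0, -0.4]
grip_width: 0.0594
gripper_force: 0.0
```

Emit:
step_arm(rows=[[0.025,-0.048,0,0,0,-0.03],[0.05,-0.096,0,0,0,-0.06],[0.076,-0.145,0,0,0,-0.09],[0.101,-0.193,0,0,0,-0.12],[0.127,-0.241,0,0,0,-0.1486]])

```text
clock: 1.35
tcp_pos: [0.5186, 0.1742, 0.3012]
orientation: [-2.508, -1.892, 0.001]
contact_force: [0.4, -0.2, 0.1]
grip_width: 0.0598
gripper_force: 0.0
```

Emit:
step_arm(rows=[[0.025,-0.048,0,0,0,-0.03],[0.05,-0.096,0,0,0,-0.06],[0.076,-0.145,0,0,0,-0.09],[0.101,-0.193,0,0,0,-0.12],[0.127,-0.241,0,0,0,-0.1486]])

```text
clock: 1.77
tcp_pos: [0.5948, 0.0297, 0.3012]
orientation: [-2.877, -1.261, 0.001]
contact_force: [0.1, 0.5, -0.8]
grip_width: 0.0596
gripper_force: 0.0
```

```bash
cat > look.py <<'E'
import sys
from h import *
n=sys.argv[1]
o=r.get_obs(); m=R.from_rotvec(o['orientation']).as_matrix()
print(np.round(o['tcp_pos'],4),'yaw y',np.degrees(np.arctan2(m[1,1],m[0,1])),'z',m[:,2].round(3),o['grip_width'],o['clock'],r.tips_ahead,o['joints'].round(2) if hasattr(o['joints'],'round') else o['joints'])
np.save('pics/'+n+'.npy',cam('wrist')[2])
cv2.imwrite(f'pics/{n}.png',eyes.grab_frame('wrist')[:,:,::-1])
E
python3 look.py w1
```

```text
[0.5948 0.0297 0.3012] yaw y -42.67943296662565 z [-0.001  0.    -1.   ] 0.05958611031578527 1.7667 0.014 [-0.63  0.31  0.62  1.68 -0.19  1.21 -0.72]
```

View pics/w1.png

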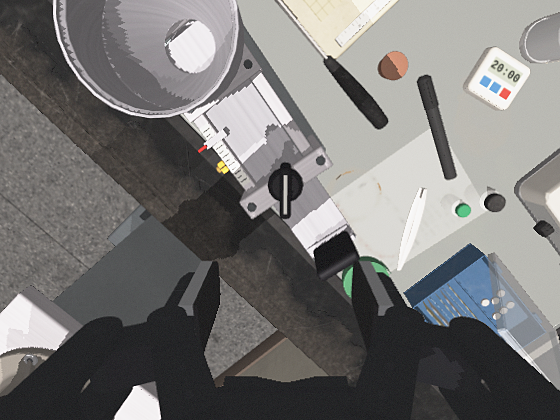

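The wrist view shows the wing stripe from (285,170) to (287,214), running nearly along the image vertical. The screws are at (321,160) and (251,207), the pointer at (203,149), the rider at (222,167), and the grip top at about (333,246).

```bash
python3 - <<'E'
from h import *
K,k,_=cam('wrist');w=(K,k,np.load('pics/w1.npy'));s=cam('scene')
I=cv2.imread('pics/w1.png')[:,:,::-1].copy()
roi=(190,140,240,180)
print('red',blobs(I,(0,120,80),(8,255,255),3,roi),'yel',blobs(I,(20,120,100),(35,255,255),3,roi))
print('stripe',[b for b in blobs(I,(0,0,120),(180,80,255),15,(278,165,295,220))])
print('grip',blobs(I,(0,0,0),(180,255,50),60,(305,220,365,285)))
A=onplane(w,(321,160),.13);B=onplane(w,(251,207),.13);print('screws',A,B,(A+B)/2,np.arctan2(*(A-B)[1::-1]))
p=[onplane(w,q,.169) for q in((285,170),(287,214))];print('wing',p,np.sum(p,0)/2,np.degrees(np.arctan2(*(p[0]-p[1])[1::-1])))
S=lambda x,y:(x/6+255-.4,y/6+165-.4)
print('ptr',tri(w,(203,149),s,S(127,458)),'rider',tri(w,(222,168),s,S(200,455)))
cv2.imwrite('pics/w1c.png',cv2.resize(I[130:290,180:380],None,fx=4,fy=3.7,interpolation=2)[:,:,::-1]) if 0 else cv2.imwrite('pics/w1c.png',cv2.resize(I[130:280,185:370],None,fx=4,fy=4,interpolation=2)[:,:,::-1])
E
```

```text
red [(np.int32(34), [202.1, 148.4], [198, 145, 9, 8])] yel [(np.int32(89), [222.2, 166.9], [217, 160, 12, 14])]
stripe [(np.int32(117), [285.0, 194.0], [284, 175, 3, 39]), (np.int32(18), [278.2, 208.6], [278, 201, 2, 15]), (np.int32(87), [291.9, 211.1], [283, 200, 12, 20])]
grip [(np.int32(1570), [334.6, 259.5], [305, 231, 60, 54])]
screws [0.63554473 0.02232269 0.13      ] [0.55315794 0.03397684 0.13      ] [0.59435134 0.02814977 0.13      ] -0.14052414018637444
wing [array([0.60880982, 0.04419543, 0.169     ]), array([0.58335403, 0.01393163, 0.169     ])] [0.59608192 0.02906353 0.169     ] 49.93180383013623
ptr (array([0.55851259, 0.10750158, 0.12263182]), np.float64(0.0018845022638708112)) rider (array([0.55596035, 0.08186053, 0.11200226]), np.float64(0.0022148194493921483))
```

View pics/w1c.png

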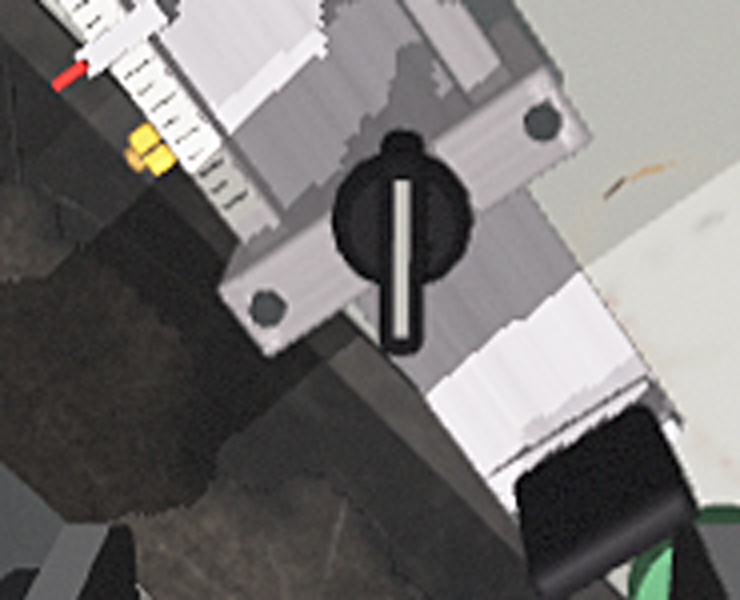

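Emit:
step_arm(rows=[[0,0,-0.05,0,0,0],[0,0,-0.1,0,0,0],[0,0,-0.15,0,0,0],[0,0,-0.2,0,0,0],[0,0,-0.243,0,0,0]])

```text
clock: 2.23
tcp_pos: [0.5935, 0.0315, 0.1533]
orientation: [-2.874, -1.268, 0.003]
contact_force: [-0.8, 0.8, -0.7]
grip_width: 0.0595
gripper_force: 0.0
```

Emit:
step_arm(rows=[[0,0,0,0,0,0],[0,0,0,0,0,0],[0,0,0,0,0,0],[0,0,0,0,0,0],[0,0,0,0,0,0]], jaw=1, squeeze=50)

```text
clock: 2.65
tcp_pos: [0.5959, 0.0314, 0.1578]
orientation: [2.874, 1.267, 0.005]
contact_force: [-0.6, 0.2, 5.2]
grip_width: 0.0077
gripper_force: 49.1
```

Emit:
step_arm(rows=[[0,0,0,0,0,0],[0,0,0,0,0,0],[0,0,0,0,0,0],[0,0,0,0,0,0]])

```text
clock: 2.98
tcp_pos: [0.5959, 0.0314, 0.1578]
orientation: [2.874, 1.267, 0.006]
contact_force: [-1.2, -0.6, 7.2]
grip_width: 0.0079
gripper_force: 49.4
```

Emit:
step_arm(rows=[[0,0,0.004,0,0,0.03],[0,0,0.004,0,0,0.06],[0,0,0.004,0,0,0.09],[0,0,0.004,0,0,0.12],[0,0,0.004,0,0,0.15]])

```text
clock: 3.4
tcp_pos: [0.5951, 0.0317, 0.158]
orientation: [2.494, 1.909, 0.002]
contact_force: [2.9, 0.5, -8.4]
grip_width: 0.0079
gripper_force: 50.6
```

Emit:
step_arm(rows=[[0,0,0,0,0,0.03],[0,0,0,0,0,0.06],[0,0,0,0,0,0.08],[0,0,0,0,0,0.08],[0,0,0,0,0,0.08]])

```text
clock: 3.82
tcp_pos: [0.5947, 0.0318, 0.158]
orientation: [-2.243, -2.2, -0.001]
contact_force: [1.4, 2.3, -7.7]
grip_width: 0.0076
gripper_force: 50.7
```

```bash
python3 look.py w2
```

```text
[0.5947 0.0318 0.158 ] yaw y -1.1031684352915132 z [ 0.     0.001 -1.   ] 0.007570313736875579 3.8167 0.014 [-0.45  0.43  0.38  1.83 -0.2   0.92  0.  ]
```

Emit:
step_arm(rows=[[0,0,0,0,0,0],[0,0,0,0,0,0],[0,0,0,0,0,0],[0,0,0,0,0,0]], jaw=0.5)

```text
clock: 4.2
tcp_pos: [0.595, 0.0309, 0.1587]
orientation: [2.242, 2.2, 0.001]
contact_force: [0.9, -0.5, -0.1]
grip_width: 0.0429
gripper_force: 0.0
```

Emit:
step_arm(rows=[[0,0,0.04,0,0,0],[0,0,0.08,0,0,0],[0,0,0.12,0,0,0.02],[0,-0.02,0.16,0,0,0.055],[-0.005,-0.05,0.16,0,0,0.09]])

```text
clock: 4.62
tcp_pos: [0.5949, 0.0029, 0.2594]
orientation: [1.895, 2.499, 0.011]
contact_force: [1.1, -1.1, 0.5]
grip_width: 0.0429
gripper_force: 0.0
```

Emit:
step_arm(rows=[[-0.004,-0.02,0,0,0,0.038],[-0.008,-0.04,0,0,0,0.076],[-0.012,-0.06,0,0,0,0.114],[-0.015,-0.08,0,0,0,0.152],[-0.015,-0.097,0,0,0,0.19]])

```text
clock: 5.03
tcp_pos: [0.5823, -0.0583, 0.2545]
orientation: [1.084, 2.948, -0.0]
contact_force: [0.2, -0.4, -0.7]
grip_width: 0.0425
gripper_force: 0.0
```

Emit:
step_arm(rows=[[0,0,0,0,0,0.038],[0,0,0,0,0,0.076],[0,0,0,0,0,0.114],[0,0,0,0,0,0.152],[0,0,0,0,0,0.182]])

```text
clock: 5.45
tcp_pos: [0.5826, -0.0574, 0.2544]
orientation: [0.207, 3.134, -0.0]
contact_force: [0.8, 0.6, 0.8]
grip_width: 0.043
gripper_force: 0.0
```

```bash
python3 look.py w3
```

```text
[ 0.5826 -0.0574  0.2544] yaw y 82.43402615784267 z [ 0. -0. -1.] 0.043005110678287606 5.45 0.014 [-0.16  0.3   0.19  1.74 -0.06  1.11  1.49]
```

View pics/w3.png

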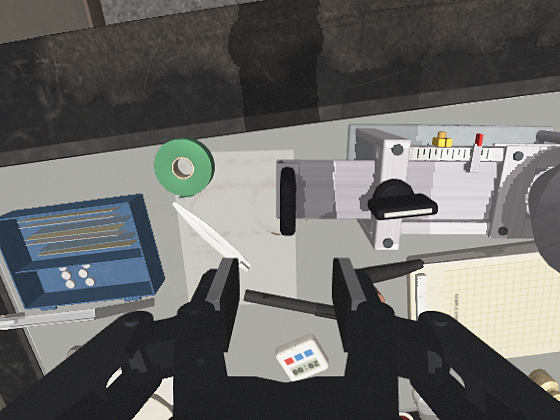

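The grip top is seen edge-on at (288,168)-(288,235), lying on the jaw centre line. The knob wing is along the gate. The pointer is at (479,140) and the rider at (441,139).

```bash
python3 - <<'E'
from h import *
K,k,_=cam('wrist');w=(K,k,np.load('pics/w3.npy'))
I=cv2.imread('pics/w3.png')[:,:,::-1].copy()
g=[b for b in blobs(I,(0,0,0),(180,255,60),60,(270,155,305,245))];print('grip',g)
roi=(425,120,500,165)
print('red',blobs(I,(0,120,80),(8,255,255),3,roi),'yel',blobs(I,(20,120,100),(35,255,255),3,roi))
for z in(.165,.17): print([onplane(w,p,z).round(4) for p in((281,200),(295,200),(288,168),(288,235))])
yaw=-.14;ey=np.array([-np.sin(yaw),np.cos(yaw),0])
for z in(.112,.12):
  P=onplane(w,(479,139),z);Q=onplane(w,(442,139),z);print(P,Q,(P-Q)@ey)
E
```

```text
grip [(np.int32(1018), [287.4, 201.0], [280, 167, 16, 68])]
red [(np.int32(76), [478.7, 139.2], [475, 134, 8, 12])] yel [(np.int32(17), [442.6, 134.4], [441, 133, 5, 4]), (np.int32(156), [441.6, 141.7], [432, 137, 20, 10])]
[array([ 0.5773, -0.0601,  0.165 ]), array([ 0.5787, -0.0497,  0.165 ]), array([ 0.5541, -0.0518,  0.165 ]), array([ 0.6058, -0.0585,  0.165 ])]
[array([ 0.5759, -0.0598,  0.17  ]), array([ 0.5772, -0.0497,  0.17  ]), array([ 0.5531, -0.0517,  0.17  ]), array([ 0.6038, -0.0583,  0.17  ])]
[0.56038978 0.11462559 0.112     ] [0.55633193 0.08242737 0.112     ] 0.032449440872513384
[0.55894941 0.1102734  0.12      ] [0.55500043 0.07893905 0.12      ] 0.03157883598874904
```

Emit:
step_arm(rows=[[0,0.004,-0.04,0,0,0],[0,0.004,-0.08,0,0,0],[0,0.004,-0.12,0,0,0],[0,0.004,-0.16,0,0,0],[0,0.004,-0.179,0,0,0]])

```text
clock: 5.92
tcp_pos: [0.581, -0.0547, 0.1441]
orientation: [-0.219, -3.13, 0.001]
contact_force: [-0.1, -0.4, 0.2]
grip_width: 0.0427
gripper_force: 0.0
```

Emit:
step_arm(rows=[[0,0,0,0,0,0],[0,0,0,0,0,0],[0,0,0,0,0,0],[0,0,0,0,0,0],[0,0,0,0,0,0]], jaw=1, squeeze=70)

```text
clock: 6.33
tcp_pos: [0.5833, -0.0551, 0.1479]
orientation: [0.216, 3.132, -0.0]
contact_force: [-1.2, -1.4, 1.3]
grip_width: 0.0098
gripper_force: 71.4
```

```bash
cat > meas.py <<'E'
import sys
from h import *
n=sys.argv[1]
o=r.get_obs();w=cam('wrist');I=eyes.grab_frame('wrist');cv2.imwrite(f'pics/{n}.png',I[:,:,::-1]);np.save(f'pics/{n}.npy',w[2])
s=cam('scene');J=eyes.grab_frame('scene');cv2.imwrite(f'pics/{n}s.png',J[:,:,::-1])
print(o['clock'],o['tcp_pos'].round(4),o['grip_width'],np.round(o['contact_force'],1))
yaw=-.14;ey=np.array([-np.sin(yaw),np.cos(yaw),0])
def box(c):
    p=[proj(c,(x,y,z)) for x in(.545,.57) for y in(.03,.14) for z in(.1,.13)]
    a=np.min(p,0).astype(int)-3;b=np.max(p,0).astype(int)+3;return (max(a[0],0),max(a[1],0),min(b[0],560),min(b[1],420))
for nm,c,im in(('w',w,I),('s',s,J)):
    B=box(c);rd=blobs(im,(0,120,80),(8,255,255),4,B);yl=blobs(im,(18,120,100),(35,255,255),6,B)
    print(nm,B,'red',rd,'yel',yl)
    if rd and yl:
        p=max(rd)[1];q=np.average([b[1] for b in yl],axis=0,weights=[b[0] for b in yl])
        print([round(float((onplane(c,p,z)-onplane(c,q,z))@ey*1000),1) for z in(.11,.12)])
E
python3 meas.py m1
```

```text
6.3333 [ 0.5833 -0.0551  0.1479] 0.009757007037671819 [-1.2 -1.4  1.3]
w (np.int64(415), np.int64(120), 560, np.int64(204)) red [] yel [(np.int32(540), [518.5, 159.7], [502, 146, 35, 24])]
s (np.int64(254), np.int64(214), np.int64(317), np.int64(265)) red [(np.int32(12), [275.6, 241.4], [274, 239, 4, 5])] yel [(np.int32(14), [293.0, 219.6], [291, 217, 6, 5]), (np.int32(57), [287.3, 240.2], [284, 236, 8, 9])]
[27.1, 26.6]
```

Emit:
step_arm(rows=[[-0.001,-0.008,0,0,0,0],[-0.002,-0.016,0,0,0,0],[-0.003,-0.024,0,0,0,0],[-0.004,-0.032,0,0,0,0],[-0.005,-0.037,0,0,0,0]])

```text
clock: 6.85
tcp_pos: [0.5809, -0.073, 0.1478]
orientation: [0.211, 3.133, 0.007]
contact_force: [-0.4, 8.1, 6.1]
grip_width: 0.0097
gripper_force: 71.9
```

Emit:
step_arm(rows=[[0,0,0,0,0,0],[0,0,0,0,0,0],[0,0,0,0,0,0]])

```text
clock: 7.1
tcp_pos: [0.5808, -0.0738, 0.1478]
orientation: [0.212, 3.132, 0.006]
contact_force: [-0.6, 6.7, 6.6]
grip_width: 0.0099
gripper_force: 71.9
```

```bash
sed -i 's/q=np.average.*$/q=max(yl)[1]/' meas.py; python3 meas.py m2
```

```text
7.1 [ 0.5808 -0.0738  0.1478] 0.00988399143927831 [-0.6  6.7  6.6]
w (np.int64(446), np.int64(121), 560, np.int64(205)) red [] yel [(np.int32(467), [546.7, 159.6], [532, 147, 28, 24])]
s (np.int64(254), np.int64(214), np.int64(317), np.int64(265)) red [(np.int32(12), [284.4, 237.6], [283, 235, 4, 6])] yel [(np.int32(14), [293.0, 219.6], [291, 217, 6, 5]), (np.int32(47), [287.9, 240.7], [284, 236, 8, 9])]
[0.2, 0.2]
```

```bash
python3 - <<'E'
from h import *
s=cam('scene')
I=cv2.imread('pics/m2s.png')
cv2.imwrite('pics/m2c.png',cv2.resize(I[220:260,265:315],None,fx=14,fy=14,interpolation=cv2.INTER_NEAREST))
P=np.array([.5565,.09,.115]);ey=np.array([.1395,.990,0])
print(proj(s,P),proj(s,P+.01*ey),proj(s,P+[0,0,.01]),proj(s,P+[.0099,-.0014,0]))
E
```

```text
[284.82486477 240.71218567] [279.99092306 242.68531838] [284.74491591 236.15116192] [281.73712276 237.81460395]
```

View pics/m2c.png

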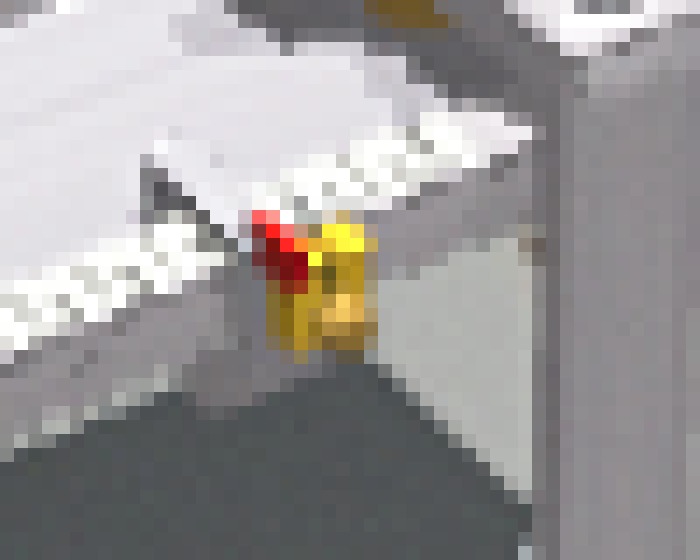

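The red tip is at px≈286 against the rider's black line at px≈288.3, so 5-7 mm are left. I pull another 5 mm, then release and look from directly above.

Emit:
step_arm(rows=[[-0.0005,-0.003,0,0,0,0],[-0.0008,-0.006,0,0,0,0],[-0.0012,-0.0085,0,0,0,0],[-0.0012,-0.0085,0,0,0,0],[-0.0012,-0.0085,0,0,0,0]])

```text
clock: 7.62
tcp_pos: [0.5802, -0.0782, 0.1478]
orientation: [0.211, 3.133, 0.007]
contact_force: [-1.0, 7.3, 6.4]
grip_width: 0.0098
gripper_force: 71.9
```

Emit:
step_arm(rows=[[0,0,0,0,0,0],[0,0,0,0,0,0],[0,0,0,0,0,0],[0,0,0,0,0,0]], jaw=0.6)

```text
clock: 7.95
tcp_pos: [0.5789, -0.0824, 0.1466]
orientation: [0.216, 3.134, -0.0]
contact_force: [0.2, 1.3, -0.8]
grip_width: 0.0341
gripper_force: 0.0
```

Emit:
step_arm(rows=[[0,0,0.04,0,0,0],[0,0,0.08,0,0,0],[0.01,0.03,0.12,0,0,0],[0.02,0.08,0.14,0,0,0],[0.03,0.13,0.14,0,0,0]])

```text
clock: 8.37
tcp_pos: [0.5991, -0.0048, 0.2344]
orientation: [0.221, 3.127, 0.001]
contact_force: [-0.4, 0.4, 0.4]
grip_width: 0.0341
gripper_force: 0.0
```

Emit:
step_arm(rows=[[0.01,0.05,0,0,0,0],[0.02,0.1,0,0,0,0],[0.03,0.15,0,0,0,0],[0.03,0.15,0,0,0,0]])

```text
clock: 8.7
tcp_pos: [0.6152, 0.0946, 0.2303]
orientation: [-0.201, -3.135, -0.006]
contact_force: [0.6, 2.2, -0.7]
grip_width: 0.034
gripper_force: 0.0
```

```bash
python3 meas.py m3; python3 - <<'E'
from h import *
I=cv2.imread('pics/m3.png');K,k,_=cam('wrist');w=(K,k,np.load('pics/m3.npy'))
p=proj(w,(.5565,.085,.115)).astype(int);print(p,w[2][:3,3])
a=max(p[0]-45,0);b=max(p[1]-30,0);print(a,b)
cv2.imwrite('pics/m3c.png',cv2.resize(I[b:b+60,a:a+90],None,fx=8,fy=8,interpolation=cv2.INTER_NEAREST))
E
```

```text
8.7 [0.6152 0.0946 0.2303] 0.03395356597739493 [ 0.6  2.2 -0.7]
w (np.int64(181), np.int64(98), np.int64(341), np.int64(158)) red [(np.int32(46), [262.7, 125.0], [261, 119, 4, 14])] yel [(np.int32(104), [256.2, 126.3], [252, 118, 10, 17]), (np.int32(11), [266.2, 127.2], [265, 125, 3, 5])]
[5.1, 4.9]
s (np.int64(254), np.int64(214), np.int64(317), np.int64(265)) red [(np.int32(9), [286.4, 236.1], [285, 234, 4, 6])] yel [(np.int32(14), [293.0, 219.6], [291, 217, 6, 5]), (np.int32(46), [287.2, 240.8], [284, 236, 7, 9])]
[-6.3, -6.2]
[262 126] [0.5392469  0.10343047 0.38609266]
217 96
```

View pics/m3c.png

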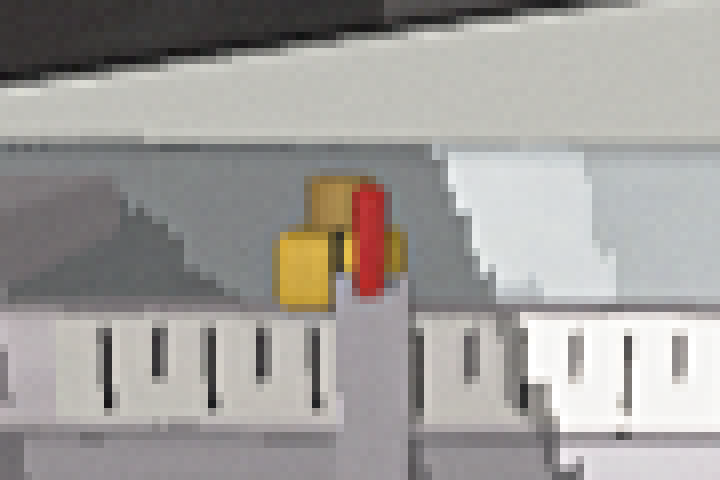

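The red blade's centre is at crop x=368 and the black line at x=337, so the pointer is about 3.2 mm short. I regrip and pull 3 mm more.

Emit:
step_arm(rows=[[0,-0.02,0.02,0,0,0],[-0.01,-0.07,0.02,0,0,0],[-0.02,-0.13,0.02,0,0,0],[-0.04,-0.19,0.02,0,0,0],[-0.06,-0.25,0.02,0,0,0]])

```text
clock: 9.22
tcp_pos: [0.578, -0.0686, 0.2438]
orientation: [0.221, 3.133, -0.002]
contact_force: [0.3, -1.2, 0.2]
grip_width: 0.0339
gripper_force: 0.0
```

Emit:
step_arm(rows=[[0,-0.03,0,0,0,0],[0,-0.03,-0.04,0,0,0],[0,-0.03,-0.08,0,0,0],[0,-0.03,-0.12,0,0,0],[0,-0.03,-0.16,0,0,0]])

```text
clock: 9.63
tcp_pos: [0.5785, -0.0855, 0.147]
orientation: [0.222, 3.132, -0.001]
contact_force: [0.4, 0.1, -0.9]
grip_width: 0.0343
gripper_force: 0.0
```

Emit:
step_arm(rows=[[0,0,0,0,0,0],[0,0,0,0,0,0],[0,0,0,0,0,0],[0,0,0,0,0,0],[0,0,0,0,0,0]], jaw=1)

```text
clock: 10.05
tcp_pos: [0.577, -0.0816, 0.1462]
orientation: [-0.216, -3.13, -0.001]
contact_force: [-1.5, 4.5, -12.3]
grip_width: 0.0098
gripper_force: 71.7
```

```bash
python3 meas.py m4
```

```text
10.05 [ 0.577  -0.0816  0.1462] 0.009751652388991268 [ -1.5   4.5 -12.3]
w (np.int64(460), np.int64(126), 560, np.int64(210)) red [] yel [(np.int32(168), [554.0, 165.8], [547, 154, 13, 21])]
s (np.int64(254), np.int64(214), np.int64(317), np.int64(265)) red [(np.int32(11), [288.6, 235.9], [287, 234, 4, 5])] yel [(np.int32(14), [293.0, 219.6], [291, 217, 6, 5]), (np.int32(46), [286.8, 240.9], [284, 237, 7, 8])]
[-10.6, -10.4]
```

Closing the jaws already drew the gate about 3.4 mm further. I release and check from above.

Emit:
step_arm(rows=[[0,0,0,0,0,0],[0,0,0,0,0,0],[0,0,0,0,0,0],[0,0,0,0,0,0]], jaw=0.6)

```text
clock: 10.48
tcp_pos: [0.5802, -0.0831, 0.1483]
orientation: [0.217, 3.131, -0.001]
contact_force: [0.4, 0.2, -0.2]
grip_width: 0.034
gripper_force: 0.0
```

Emit:
step_arm(rows=[[0,0,0.04,0,0,0],[0,0,0.08,0,0,0],[0.01,0.03,0.12,0,0,0],[0.02,0.08,0.16,0,0,0],[0.03,0.13,0.18,0,0,0]])

```text
clock: 10.9
tcp_pos: [0.599, -0.005, 0.2591]
orientation: [0.221, 3.127, 0.0]
contact_force: [1.1, 0.5, 0.3]
grip_width: 0.0342
gripper_force: 0.0
```

Emit:
step_arm(rows=[[0.01,0.05,0,0,0,0],[0.02,0.1,0,0,0,0],[0.03,0.13,0,0,0,0],[0.03,0.13,0,0,0,0],[0.03,0.13,0,0,0,0]])

```text
clock: 11.32
tcp_pos: [0.6155, 0.0751, 0.2552]
orientation: [0.212, 3.133, 0.0]
contact_force: [-0.3, -0.8, 0.4]
grip_width: 0.0344
gripper_force: 0.0
```

```bash
python3 meas.py m5; python3 - <<'E'
from h import *
I=cv2.imread('pics/m5.png');K,k,_=cam('wrist');w=(K,k,np.load('pics/m5.npy'))
p=proj(w,(.5565,.085,.115)).astype(int)
a=max(p[0]-45,0);b=max(p[1]-30,0);print(a,b,w[2][:3,3])
cv2.imwrite('pics/m5c.png',cv2.resize(I[b:b+60,a:a+90],None,fx=8,fy=8,interpolation=cv2.INTER_NEAREST))
E
```

```text
11.3167 [0.6155 0.0751 0.2552] 0.03439657040889836 [-0.3 -0.8  0.4]
w (np.int64(214), np.int64(93), np.int64(360), np.int64(150)) red [(np.int32(19), [283.5, 115.9], [282, 114, 4, 5]), (np.int32(8), [283.2, 124.1], [282, 123, 4, 3])] yel [(np.int32(34), [279.6, 121.1], [278, 113, 5, 15]), (np.int32(54), [288.3, 121.0], [286, 113, 6, 15])]
[-4.1, -4.0]
s (np.int64(254), np.int64(214), np.int64(317), np.int64(265)) red [(np.int32(12), [288.7, 235.8], [287, 234, 4, 5])] yel [(np.int32(14), [293.0, 219.6], [291, 217, 6, 5]), (np.int32(47), [286.8, 240.9], [284, 237, 7, 8])]
[-10.9, -10.7]
242 90 [0.53941392 0.08507659 0.41094941]
```

View pics/m5c.png

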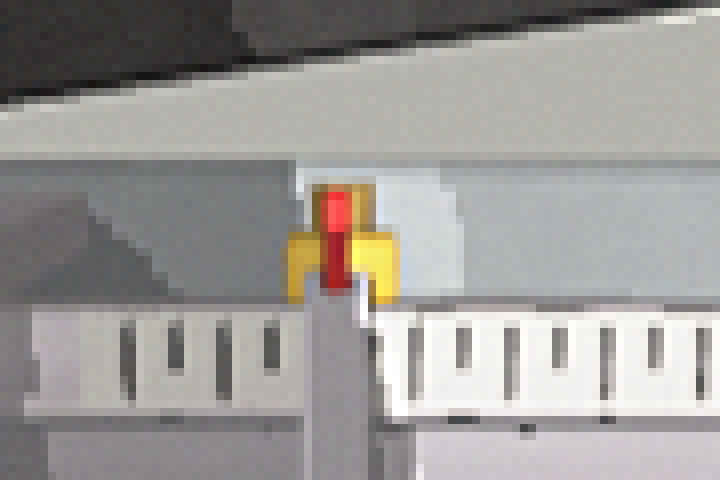

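The pointer is centred on the rider (red x=337, rider centre x=344, about -0.7 mm). Next is tightening the knob.

Emit:
step_arm(rows=[[-0.007,-0.015,0,0,0,-0.038],[-0.014,-0.03,0,0,0,-0.076],[-0.021,-0.045,0,0,0,-0.114],[-0.028,-0.06,0,0,0,-0.152],[-0.034,-0.073,0,0,0,-0.19]], jaw=0.45)

```text
clock: 11.83
tcp_pos: [0.5941, 0.0273, 0.255]
orientation: [1.141, 2.926, -0.001]
contact_force: [0.1, -0.3, -0.4]
grip_width: 0.0469
gripper_force: 0.0
```

Emit:
step_arm(rows=[[0,0,0,0,0,-0.038],[0,0,0,0,0,-0.076],[0,0,0,0,0,-0.114],[0,0,0,0,0,-0.152],[0,0,0,0,0,-0.19]])

```text
clock: 12.25
tcp_pos: [0.5944, 0.0281, 0.2551]
orientation: [1.95, 2.462, 0.0]
contact_force: [0.9, -0.0, -0.6]
grip_width: 0.0473
gripper_force: 0.0
```

Emit:
step_arm(rows=[[0,0,0,0,0,-0.038],[0,0,0,0,0,-0.082],[0,0,0,0,0,-0.082],[0,0,0,0,0,-0.082]])

```text
clock: 12.58
tcp_pos: [0.5944, 0.0288, 0.2549]
orientation: [2.24, 2.202, 0.0]
contact_force: [0.4, 0.2, 1.1]
grip_width: 0.0467
gripper_force: 0.0
```

```bash
python3 look.py w6; python3 - <<'E'
from h import *
I=cv2.imread('pics/w6.png')[:,:,::-1].copy();K,k,_=cam('wrist');w=(K,k,np.load('pics/w6.npy'))
p=proj(w,(.595,.03,.169)).astype(int);print(p)
roi=(p[0]-22,p[1]-45,p[0]+22,p[1]+45)
m=cv2.inRange(cv2.cvtColor(I,cv2.COLOR_RGB2HSV),(0,0,0),(180,255,60))[roi[1]:roi[3],roi[0]:roi[2]]
for row in range(4,90,8):
    x=np.where(m[row])[0]; print(row+roi[1],(x.min()+roi[0],x.max()+roi[0]) if len(x) else None)
print(blobs(I,(0,0,110),(180,80,255),15,(p[0]-8,p[1]-40,p[0]+8,p[1]+40)))
E
```

```text
[0.5944 0.0288 0.2549] yaw y -0.9909194275599118 z [ 0. -0. -1.] 0.046743653021430506 12.5833 0.014 [-0.48  0.33  0.42  1.73 -0.15  1.11 -0.03]
[284 206]
165 None
173 (np.int64(281), np.int64(290))
181 (np.int64(272), np.int64(299))
189 (np.int64(267), np.int64(304))
197 (np.int64(266), np.int64(305))
205 (np.int64(267), np.int64(303))
213 (np.int64(275), np.int64(296))
221 (np.int64(280), np.int64(291))
229 (np.int64(280), np.int64(291))
237 (np.int64(283), np.int64(288))
245 None
[(np.int32(175), [285.5, 210.2], [284, 187, 4, 46]), (np.int32(204), [281.3, 236.2], [276, 215, 16, 31])]
```

Emit:
step_arm(rows=[[0,0,-0.035,0,0,0],[0,0,-0.07,0,0,0],[0,0,-0.105,0,0,0],[0,0,-0.14,0,0,0],[0,0,-0.161,0,0,0]])

```text
clock: 13.05
tcp_pos: [0.5934, 0.0298, 0.156]
orientation: [-2.238, -2.203, 0.003]
contact_force: [0.0, -0.5, -0.5]
grip_width: 0.0467
gripper_force: 0.0
```

Emit:
step_arm(rows=[[0,0,0,0,0,0],[0,0,0,0,0,0],[0,0,0,0,0,0],[0,0,0,0,0,0],[0,0,0,0,0,0]], jaw=1, squeeze=60)

```text
clock: 13.47
tcp_pos: [0.5949, 0.0301, 0.1594]
orientation: [2.241, 2.201, 0.002]
contact_force: [-3.5, -0.9, 6.4]
grip_width: 0.0069
gripper_force: 59.0
```

Emit:
step_arm(rows=[[0,0,0,0,0,-0.03],[0,0,0,0,0,-0.06],[0,0,0,0,0,-0.09],[0,0,0,0,0,-0.12],[0,0,0,0,0,-0.15]])

```text
clock: 13.88
tcp_pos: [0.5949, 0.0302, 0.1594]
orientation: [2.696, 1.612, 0.002]
contact_force: [-4.9, -0.7, 5.9]
grip_width: 0.0071
gripper_force: 59.2
```

Emit:
step_arm(rows=[[0,0,0,0,0,-0.03],[0,0,0,0,0,-0.06],[0,0,0,0,0,-0.09],[0,0,0,0,0,-0.1],[0,0,0,0,0,-0.1]])

```text
clock: 14.3
tcp_pos: [0.5948, 0.0301, 0.1594]
orientation: [2.913, 1.174, 0.002]
contact_force: [-3.9, -0.9, 6.7]
grip_width: 0.0072
gripper_force: 59.2
```

```bash
python3 look.py w7; python3 -c "
from h import *
print(r.get_obs()['moment'],r.get_obs()['contact_force'])"
```

```text
[0.5948 0.0301 0.1594] yaw y -46.088909593078284 z [ 0.001  0.    -1.   ] 0.007212439615069854 14.3 0.014 [-0.59  0.46  0.58  1.84 -0.31  0.93 -0.68]
[-0.20806423  0.85513654  0.13486066] [-4.04246701 -0.29634781  6.91995356]
```

Emit:
step_arm(rows=[[0,0,0,0,0,0],[0,0,0,0,0,0],[0,0,0,0,0,0],[0,0,0,0,0,0]], jaw=0.45)

```text
clock: 14.68
tcp_pos: [0.5948, 0.0305, 0.1582]
orientation: [2.913, 1.177, 0.001]
contact_force: [0.0, 0.3, -0.0]
grip_width: 0.0468
gripper_force: 0.0
```

Emit:
step_arm(rows=[[0,0,0.04,0,0,0],[0,0,0.08,0,0,0],[0,0,0.12,0,0,0],[0,0,0.16,0,0,0],[0,0,0.2,0,0,0]])

```text
clock: 15.1
tcp_pos: [0.5945, 0.0302, 0.2792]
orientation: [2.913, 1.176, 0.0]
contact_force: [0.8, 0.4, -0.4]
grip_width: 0.0467
gripper_force: 0.0
```

Emit:
step_arm(rows=[[0,0,0,0,0,0],[0,0,0,0,0,0],[0,0,0,0,0,0]])

```text
clock: 15.35
tcp_pos: [0.5942, 0.0305, 0.2774]
orientation: [-2.913, -1.177, 0.001]
contact_force: [-0.8, -0.1, -0.4]
grip_width: 0.0467
gripper_force: 0.0
```

```bash
python3 meas.py m8; python3 - <<'E'
from h import *
I=cv2.imread('pics/m8.png')
cv2.imwrite('pics/m8c.png',cv2.resize(I[100:250,170:360],None,fx=4,fy=4,interpolation=cv2.INTER_NEAREST))
E
```

```text
15.35 [0.5942 0.0305 0.2774] 0.04671602989966481 [-0.8 -0.1 -0.4]
w (np.int64(153), np.int64(117), np.int64(271), np.int64(228)) red [(np.int32(30), [214.3, 180.1], [210, 176, 10, 9])] yel [(np.int32(37), [214.9, 173.2], [212, 169, 7, 10]), (np.int32(18), [221.2, 180.1], [217, 178, 9, 5])]
[-4.7, -4.6]
s (np.int64(254), np.int64(214), np.int64(317), np.int64(265)) red [(np.int32(12), [288.7, 235.8], [287, 234, 4, 5])] yel [(np.int32(14), [293.0, 219.6], [291, 217, 6, 5]), (np.int32(47), [286.8, 240.9], [284, 237, 7, 8])]
[-10.9, -10.7]
```

View pics/m8c.png

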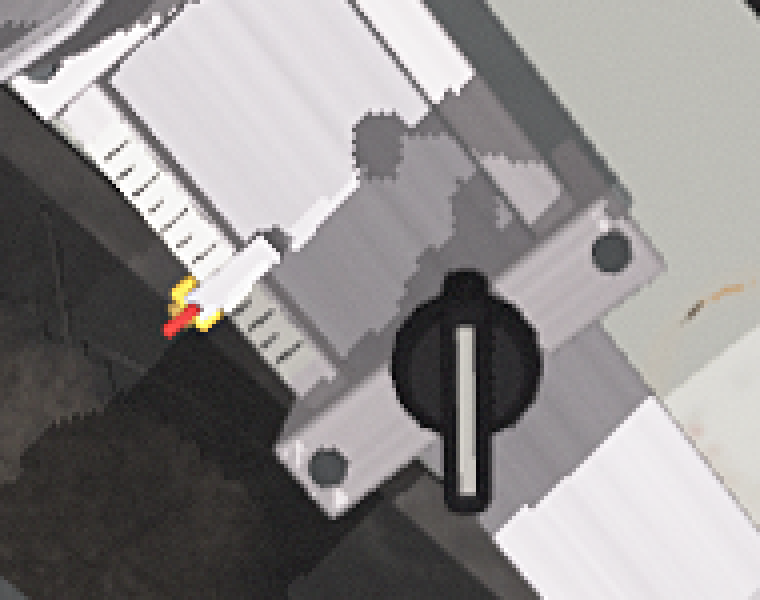

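The wing is turned tight (about 1.3 rad, stripe at x≈465, in line with the tool). The pointer has not moved in the scene view (288.7, 235.8), and the gripper is clear.

```bash
python3 -c "
from bench import r
print(r.hand_in())"
```

```text
the job is handed in; nothing more can be done
None
```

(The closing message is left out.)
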